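Clip the clutch pulley onto its drive spindle

TASK

Secure the spring-loaded pulley on the drive spindle with the retaining clip that has the orange grip: press the pulley down on its spring until it stops and slide the clip, flat on the pulley's face, sideways into the groove this uncovers until it snaps fully home, then let go so that the clip alone keeps the pulley down. Press and push by feel, with no more than a firm thumb's force (well under 35 N), and leave the other things on the bench where they are.

Things in the scene. Friction and masses are not known exactly. Their poses are not given: they have to be found in the camera images.
- unit: Drive spindle unit, fixed to the bench: grey round cast foot 130 mm across, 12.5 mm high, with an upright steel spindle and an aluminium belt pulley. Origin: centre of the foot's underside; z is the spindle's axis. The spindle is clamped in the foot at a height that differs from unit to unit: all heights called nominal here can be up to 8 mm more or less (all alike); no pose given here shows by how much.
- hub (a point): Point on the spindle's axis, fixed to the foot, 80 mm up: nominal height of the pulley's flat round hub face (84 mm across) while its spring holds it up. Pulley 112 mm across, its rim 9 mm below the hub face; it does not turn. Pressed 8 mm down (1.5 N at first, 4 N at the end) it meets a hard stop, hub face then at nominal 72 mm. It springs up when let go.
- groove (a point): Point on the spindle's axis, fixed to the foot, 75 mm up: nominal mid-height of the groove: 10 mm high, root diameter 14 mm, all round. Above it a 22 mm diameter land, 10.5 mm high, is the spindle's end. The raised hub hides the groove. With the hub on its stop the groove spans 2 mm below to 8 mm above the hub face, so the 6 mm clip lying on the face fits in; 2 mm higher it hits the land and cannot pass.
- clip: Retaining clip, 46 g, lying flat: two sprung legs of 6 mm round steel wire in an orange moulded grip. Origin: underside, centre of its seat: home when on the spindle's axis. x points out of the open mouth (it is pushed along its own +x, from any side of the spindle), z up. Leg tips end at x = 22 mm, y = +-17.5 mm. To lie on the hub face clear of the land the origin is at least 28 mm from the axis.
- clip_grip (a point): Middle of the clip's orange grip, 8 mm above the underside, 28 mm behind (-x of) the clip's origin. The grip is 28 mm long (x), 26 mm wide (y), 16 mm high; hold it across its 26 mm sides.
- clip_mouth (a point): Narrowest place between the legs, 9 mm ahead (+x) of the clip's origin, 3 mm above the underside: a 7.6 mm gap, flared beyond. The root meets the flare with the origin about 17 mm from the axis; the legs then spread (about 10 N of push, plus rubbing on the hub) and shut behind it in the last 10 mm. Then a nose between the legs meets the root: a hard stop, with 1 mm of play.
- leg_left (a joint): Spread of the clip's left (+y) leg, rad: 0 at rest, about 0.12 while the groove root passes the pinch, 0 again once it has snapped home.
- leg_right (a joint): Spread of the clip's right (-y) leg, rad, as for the left.
- screw_tin: Bystander: flat round tin of screw eyes, 70 mm across, 22 mm high. Origin: centre of the underside.
- pliers: Bystander: red-handled pliers, 61 x 168 x 13 mm, lying flat. Origin: centre of the underside.
- pot_white: Bystander: pot of white paint, 108 mm across, 56 mm high. Origin: centre of the underside.

How it is judged:
By the outcome, as a careful person would: the job done as asked, in the order asked, and still so for the second after the job is handed in, with the robot touching nothing.
It also fails if it takes over 67 s, if anything falls off the work surface, if the arm or the gripper's body presses on something with over 40 N, if the wrist force passes 120 N, or if a joint passes its speed limit or range.

ROBOT

A 6-joint arm with a two-finger parallel gripper is mounted at the origin on the work surface; the furniture and walls round the work are solid. World frame = base frame: x ahead of the robot, y to its left, z up, the work surface at z = 0. Lengths are in m, angles in degrees, forces in N, time in s.
With the tool pointing down it reaches from about 0.3 to 0.75 m from the base axis. Payload 8.5 kg.
Tool frame: the origin (TCP) lies between the finger pads; the fingertips stand 19 mm ahead of it and the grasp point (between the pads) is the TCP; z points along the fingers, y is the line along which they close (so a half turn about z gives the same grasp; the last joint's range is limited). The gripper opens to 85 mm and grips with 20 to 120 N. Pads are 22 mm wide; open, the fingers measure 114 mm over their backs; the gripper's body (76 mm by 85 mm) begins 54 mm behind the grasp point. The pads swing forward as they close: fully open they stand 13 mm farther back than shut.
Start: joints at [-81.778, 21.807, 74.336, -0, 83.858, -12.336], TCP at [0.193, -0.515, 0.25] pointing down, gripper open.
Joint ranges: [-178.18, 178.18], [-50.72, 133.34], [12.68, 142.11], [-81.47, 261.47], [9.98, 163.14], [-165.26, 165.26]. Speed limits (degrees/s): [136.94, 136.94, 180, 180, 180, 180].

INTERFACE

Orientations are given as a 3x3 rotation matrix whose columns are the frame's x, y, z axes.
In Python, from rig import env, optics gives the robot as it stands.
- The arm moves only by the tool arm_command, never from a script. Its argument "commands" is one flat list of numbers, 7 for each row, row after row: the closure, from -1 (fully open) to 1 (shut), so that 0 is half open, then the shift along the tool's x, y, z as a fraction of full scale, then the turn, a rotation vector about the tool's x, y, z as a fraction of full scale. A call has 1 to 12 rows; each row is the pose to reach, as a shift and turn from the pose commanded when the call began, along the tool's axes at that moment; what a row does not reach only later rows make up. Full scale, the value 1, is 500 mm for a shift and 120 degrees for a turn. A row lasts 1/12 s, in which the tool goes at most 41.7 mm and 7.16 degrees, less where a joint would pass 70% of its speed; a pose out of reach is approached as far as the arm can. A call with a number of a shift or a turn outside -1 to 1 is refused whole. A call with a gripper value outside its range is refused whole. The fingers move at their own pace and stop on an object; "newtons" is the grip in N (left out, the last holds). Time passes only in rows, so rows that repeat a pose let the fingers close. It gives the time, the measured TCP pose, the force, the opening and the grip force at its end, in the units of the state.
- env.observe(): the state, without advancing time (a new reading comes with each control period).
- optics.get_image(name): name is "scene" or "top"; returns a dict with "image" (480x640x3 uint8, red, green, blue), "intrinsics" (3x3 intrinsics, pixels), "origin" and "orientation" of the camera in the world. Camera axes: x right, y down, z forward; pixel columns grow to the right and rows downward; lengths in m; the calibration is good to about 2 mm. A picture is of the moment at which its call begins. There is no depth.
- env.close_job(): hands the job in; it is judged then, once.
The state is a dict: "time_s": time; "q": joint angles; "qvel": joint speeds; "joint_efforts": joint torques, N m; "position": TCP position; "tool_rot": TCP orientation; "ft_force": force on the tool from outside, world axes, zero at the start; "wrist_torque": the same for the moment, N m; "grip_width": finger opening in m; "gripper_force": force on a finger pad.
Only numpy, scipy, OpenCV 4.12 (cv2) and the standard library are available. Lean on these libraries where they do the work, as an engineer would, in place of code of your own. Each camera call takes 0.05 s, during which the arm holds its last target. There are 200 camera calls.

## Working session

There is one attempt and no reset: what is moved stays moved. The work goes in short steps, Python scripts to look and compute and a tool call to move; the robot and the scene stay as the last step left them, time stands still between calls to the robot, and variables do not carry over. Pictures are saved under pics/ and viewed, at most 10 in all, crops included, and the job is handed in when it is done.

Besides the shell and the picture viewer there is one more tool, called after "Request:" by a JSON object that holds its "fn" and its "kwargs", one argument or row to a line. arm_command: Moves the arm, as the interface text tells. Shift numbers are shares of 500 mm and turn numbers shares of 120 degrees, none past 1 either way. Its arguments: {"type":"object","properties":{"commands":{"type":"array","items":{"type":"number"}},"newtons":{"type":"number"}},"required":["commands"]}

```bash
mkdir -p pics; cat > h.py <<'E'
import numpy as np, cv2
from rig import env, optics
def grab(n,f=None):
    d=optics.get_image(n)
    if f: cv2.imwrite('pics/'+f,d['image'][:,:,::-1])
    return d
def plane(d,uv,z):
    K=np.array(d['intrinsics']);R=np.array(d['orientation']);o=np.array(d['origin'])
    r=R@np.linalg.solve(K,[uv[0],uv[1],1]); return o+r*(z-o[2])/r[2]
def proj(d,p):
    K=np.array(d['intrinsics']);R=np.array(d['orientation']);o=np.array(d['origin'])
    q=K@(R.T@(np.array(p)-o)); return q[:2]/q[2]
E
python3 - <<'E'
from h import *
for n in('top','scene'):
    d=grab(n,n+'0.png'); print(n,d['origin'],np.round(d['orientation'],3).tolist(),d['intrinsics'])
s=env.observe();print(s['position'],s['tool_rot'],s['ft_force'],s['time_s'])
E
```

```text
top [0.3569007  0.05485999 0.90717218] [[-0.0, -0.995, 0.101], [-1.0, -0.001, -0.006], [0.006, -0.101, -0.995]] [[435.67939275   0.         321.89840475]
 [  0.         435.67939275 243.39892408]
 [  0.           0.           1.        ]]
scene [-0.29842076  0.49648758  0.75016805] [[-0.506, -0.532, 0.679], [-0.862, 0.299, -0.409], [0.014, -0.792, -0.61]] [[557.80916342   0.         318.19527947]
 [  0.         557.80916342 236.78549838]
 [  0.           0.           1.        ]]
[ 0.19307967 -0.51474515  0.24979457] [[ 9.36331121e-01  3.51118185e-01 -2.28692023e-04]
 [ 3.51118187e-01 -9.36330314e-01  1.24988852e-03]
 [ 2.24727316e-04 -1.25060745e-03 -9.99999193e-01]] [0.47500022 0.62184409 0.00323589] 0.1
```

View pics/top0.png

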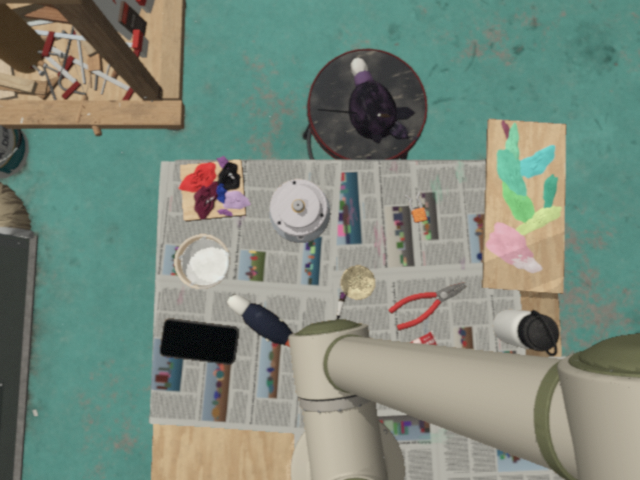

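View pics/scene0.png

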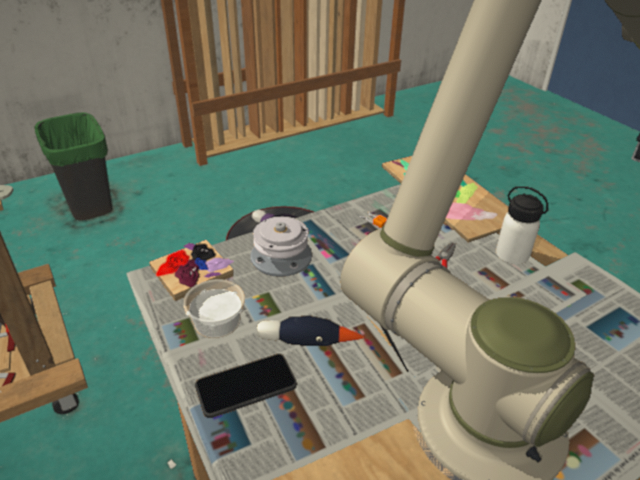

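The top view shows the pulley at about (299,208) and the clip's orange grip at (419,214). The scene view has the pulley at (280,240) and the grip at (380,220). I'll enlarge these.

```bash
python3 - <<'E'
from h import *
a=cv2.imread('pics/top0.png');b=cv2.imread('pics/scene0.png')
c=[a[185:245,385:465],a[175:245,255:345],b[200:250,350:417],b[200:285,235:330]]
cv2.imwrite('pics/crop0.png',np.vstack([np.hstack([cv2.resize(i,(400,300),interpolation=cv2.INTER_CUBIC) for i in c[:2]]),np.hstack([cv2.resize(i,(400,300),interpolation=cv2.INTER_CUBIC) for i in c[2:]])]))
for n,roi in(('top',(385,185,465,245)),('scene',(350,200,417,250))):
    d=grab(n); im=d['image'];hsv=cv2.cvtColor(im,cv2.COLOR_RGB2HSV)
    m=cv2.inRange(hsv,(5,170,120),(20,255,255)); M=np.zeros_like(m);x0,y0,x1,y1=roi;M[y0:y1,x0:x1]=m[y0:y1,x0:x1]
    k=cv2.findContours(M,0,2)[0];k=max(k,key=cv2.contourArea);r=cv2.minAreaRect(k);mo=cv2.moments(k)
    c=(mo['m10']/mo['m00'],mo['m01']/mo['m00'])
    print(n,cv2.contourArea(k),r,c,plane(d,c,.016 if n=='top' else .01))
    if n=='top':
        print([np.round(plane(d,q,.016)[:2],4) for q in cv2.boxPoints(r)])
        print('tip guess',plane(d,(299,205),.0885))
E
```

```text
Traceback (most recent call last):
ValueError: max() iterable argument is empty
```

View pics/crop0.png

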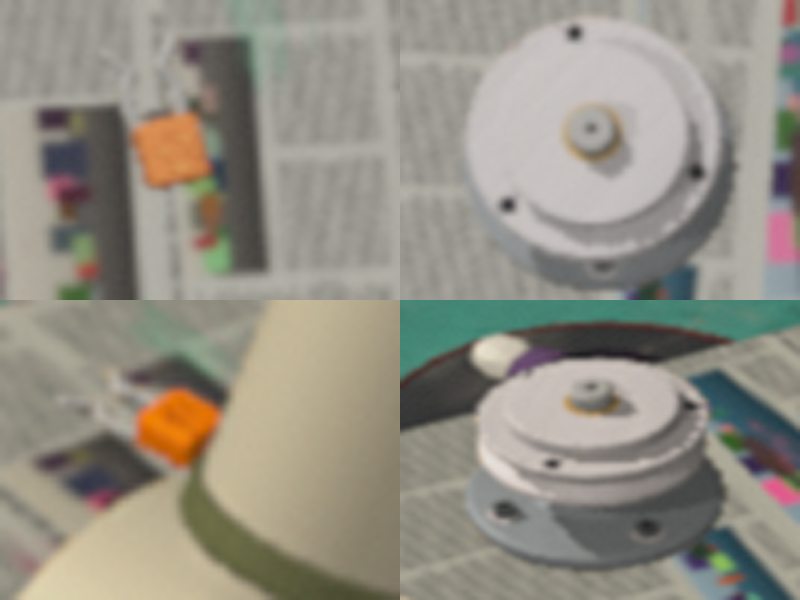

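The enlarged crops show the grip centre at about (419.4,215) in the top view, with the legs pointing up and slightly left. The land top is at about (298.4,205.3) in the top view and (280.6,224.1) in the scene view.

```bash
python3 - <<'E'
from h import *
ds={}
for n,roi in(('top',(385,185,465,245)),('scene',(350,200,417,250))):
    d=ds[n]=grab(n); im=d['image'];hsv=cv2.cvtColor(im,cv2.COLOR_RGB2HSV)
    m=cv2.inRange(hsv,(4,120,120),(20,255,255)); M=np.zeros_like(m);x0,y0,x1,y1=roi;M[y0:y1,x0:x1]=m[y0:y1,x0:x1]
    k=max(cv2.findContours(M,0,2)[0],key=cv2.contourArea);r=cv2.minAreaRect(k);mo=cv2.moments(M,True)
    c=(mo['m10']/mo['m00'],mo['m01']/mo['m00'])
    print(n,mo['m00'],r,c,plane(d,c,.014))
    if n=='top':print([np.round(plane(d,q,.016)[:2],4).tolist() for q in cv2.boxPoints(r)])
d=ds['top']
tip=[plane(d,(385+u/5,185+v/5),.003) for u,v in((107,55),(167,38))]
print('tips',tip); g=plane(d,(419.4,215),.013); v=(tip[0]+tip[1])/2-g; print('yaw legs',np.degrees(np.arctan2(v[1],v[0])),np.linalg.norm(v[:2]))
# triangulate land top
A=[];b=[]
for n,uv in(('top',(298.4,205.3)),('scene',(280.6,224.1))):
    d=ds[n];o=np.array(d['origin']);r=plane(d,uv,0)-o;r/=np.linalg.norm(r);P=np.eye(3)-np.outer(r,r);A.append(P);b.append(P@o)
x=np.linalg.lstsq(np.vstack(A),np.hstack(b),rcond=None)[0];print('land top',x, np.hstack(b)-np.vstack(A)@x)
for z in(.0825,.0905,.0985):print(z,plane(ds['top'],(298.4,205.3),z),plane(ds['scene'],(280.6,224.1),z))
E
```

```text
top 181.0 ((418.79998779296875, 214.59999084472656), (13.232758522033691, 13.015829086303711), 77.47119140625) (419.0662983425414, 216.16022099447514) [ 0.50487092 -0.15215162  0.014     ]
[[0.5184, -0.1353], [0.5244, -0.1618], [0.4973, -0.1671], [0.4913, -0.1407]]
scene 131.0 ((379.1000061035156, 220.30003356933594), (12.074766159057617, 12.074767112731934), 26.56505012512207) (379.3587786259542, 220.5801526717557) [ 0.50562577 -0.14738439  0.014     ]
tips [array([ 0.54973982, -0.12889066,  0.003     ]), array([ 0.55707695, -0.15443168,  0.003     ])]
yaw legs 14.024275500722093 0.04734138852204752
land top [0.51412062 0.09555515 0.08591132] [-3.67062552e-04 -5.81886853e-04 -9.85149746e-05  3.67062552e-04
  5.81886853e-04  9.85149746e-05]
0.0825 [0.5143862  0.09513505 0.0825    ] [0.51878361 0.09402132 0.0825    ]
0.0905 [0.51285846 0.09474435 0.0905    ] [0.50899187 0.09884368 0.0905    ]
0.0985 [0.51133072 0.09435365 0.0985    ] [0.49920012 0.10366603 0.0985    ]
```

Request:
{"fn": "arm_command", "kwargs": {
  "commands": [-1, 0, 0, -0.16, 0, 0, 0, -1, 0, 0, -0.16, 0, 0, 0, -1, 0.844, -0.459, -0.16, 0, 0, 0.059, -1, 0.844, -0.459, -0.16, 0, 0, 0.059, -1, 0.844, -0.459, -0.16, 0, 0, 0.059, -1, 0.844, -0.459, -0.16, 0, 0, 0.059, -1, 0.844, -0.459, -0.16, 0, 0, 0.059, -1, 0.844, -0.459, -0.16, 0, 0, 0.059, -1, 0.844, -0.459, -0.16, 0, 0, 0.059, -1, 0.844, -0.459, -0.16, 0, 0, 0.059, -1, 0.844, -0.459, -0.16, 0, 0, 0.059, -1, 0.844, -0.459, -0.16, 0, 0, 0.059],
  "newtons": 60
}}

```text
time_s: 1.25
position: [0.4667, -0.1984, 0.3304]
tool_rot: [[0.972, 0.233, 0.0], [0.233, -0.972, -0.0], [0.0, 0.0, -1.0]]
ft_force: [0.3, -1.2, -0.2]
grip_width: 0.0853
gripper_force: 0.0
```

Request:
{"fn": "arm_command", "kwargs": {
  "commands": [-1, 0, 0, 0, 0, 0, 0, -1, 0, 0, 0, 0, 0, 0, -1, 0, 0, 0, 0, 0, 0]
}}

```text
time_s: 1.5
position: [0.4655, -0.2005, 0.3302]
tool_rot: [[0.972, 0.233, -0.0], [0.233, -0.972, -0.0], [-0.0, -0.0, -1.0]]
ft_force: [-0.2, 0.0, 0.4]
grip_width: 0.0854
gripper_force: 0.0
```

```bash
python3 - <<'E'
from h import *
a=[]
for n in('top','scene'):
    d=grab(n,n+'1.png'); im=d['image'];hsv=cv2.cvtColor(im,cv2.COLOR_RGB2HSV)
    p=proj(d,(.5075,-.1515,.012)).astype(int)
    m=cv2.inRange(hsv,(4,120,120),(20,255,255)); M=np.zeros_like(m);s=slice(p[1]-15,p[1]+15),slice(p[0]-15,p[0]+15);M[s]=m[s]
    mo=cv2.moments(M,True)
    if mo['m00']: c=(mo['m10']/mo['m00'],mo['m01']/mo['m00']);print(n,mo['m00'],c,plane(d,c,.010),plane(d,c,.014))
    im=cv2.resize(im[p[1]-30:p[1]+30,p[0]-40:p[0]+40],(400,300),interpolation=cv2.INTER_CUBIC);a.append(im)
cv2.imwrite('pics/crop1.png',np.hstack(a)[:,:,::-1])
E
```

```text
top 174.0 (419.54597701149424, 215.3505747126437) [ 0.50724344 -0.15411953  0.01      ] [ 0.50657314 -0.1531878   0.014     ]
scene 48.0 (386.1666666666667, 221.625) [ 0.49913141 -0.16200818  0.01      ] [ 0.4948213  -0.15844955  0.014     ]
```

View pics/crop1.png

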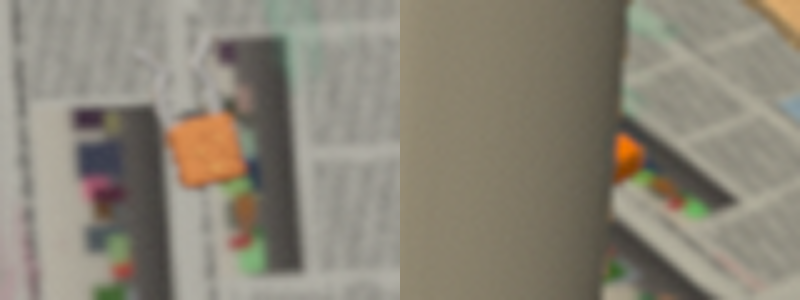

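The top crop shows the grip centre unchanged at about (419.5,215.3). The legs point up and slightly left, and the scene view is blocked by the arm. I'll descend.

Request:
{"fn": "arm_command", "kwargs": {
  "commands": [-1, 0.104, -0.074, 0, 0, 0, 0, -1, 0.104, -0.074, 0, 0, 0, 0, -1, 0.104, -0.074, 0.46, 0, 0, 0, -1, 0.104, -0.074, 0.46, 0, 0, 0, -1, 0.104, -0.074, 0.46, 0, 0, 0, -1, 0.104, -0.074, 0.46, 0, 0, 0, -1, 0.104, -0.074, 0.46, 0, 0, 0, -1, 0.104, -0.074, 0.46, 0, 0, 0, -1, 0.104, -0.074, 0.52, 0, 0, 0, -1, 0.104, -0.074, 0.57, 0, 0, 0, -1, 0.104, -0.074, 0.614, 0, 0, 0, -1, 0.104, -0.074, 0.614, 0, 0, 0]
}}

```text
time_s: 2.6
position: [0.5055, -0.1527, 0.02]
tool_rot: [[0.973, 0.231, -0.006], [0.231, -0.973, 0.003], [-0.005, -0.005, -1.0]]
ft_force: [-0.4, 0.7, -1.1]
grip_width: 0.0853
gripper_force: 0.0
```

Request:
{"fn": "arm_command", "kwargs": {
  "commands": [1, 0, 0, 0, 0, 0, 0, 1, 0, 0, 0, 0, 0, 0, 1, 0, 0, 0, 0, 0, 0, 1, 0, 0, 0, 0, 0, 0, 1, 0, 0, 0, 0, 0, 0, 1, 0, 0, 0, 0, 0, 0, 1, 0, 0, 0, 0, 0, 0, 1, 0, 0, 0, 0, 0, 0, 1, 0, 0, 0, 0, 0, 0, 1, 0, 0, 0, 0, 0, 0],
  "newtons": 60
}}

```text
time_s: 3.43
position: [0.5081, -0.1525, 0.0246]
tool_rot: [[0.972, 0.233, 0.002], [0.233, -0.972, -0.001], [0.001, 0.002, -1.0]]
ft_force: [-2.7, -0.6, 6.9]
grip_width: 0.0242
gripper_force: 59.5
```

Request:
{"fn": "arm_command", "kwargs": {
  "commands": [1, 0, 0, -0.02, 0, 0, 0, 1, 0, 0, -0.06, 0, 0, 0, 1, 0, 0, -0.12, 0, 0, 0, 1, 0, 0, -0.2, 0, 0, 0, 1, 0, 0, -0.28, 0, 0, 0, 1, 0, 0, -0.36, 0, 0, 0, 1, 0, 0, -0.36, 0, 0, 0, 1, 0, 0, -0.36, 0, 0, 0]
}}

```text
time_s: 4.1
position: [0.5081, -0.1523, 0.206]
tool_rot: [[0.972, 0.233, 0.005], [0.233, -0.972, -0.003], [0.004, 0.004, -1.0]]
ft_force: [-0.4, -0.4, -2.0]
grip_width: 0.0245
gripper_force: 59.2
```

```bash
python3 - <<'E'
from h import *
s=env.observe();P=s['position'];print(P,s['ft_force'],s['wrist_torque'],s['grip_width'])
a=[]
for n in('top','scene'):
    d=grab(n,n+'2.png'); im=d['image']
    p=proj(d,np.array(P)+[0.02,0,-.015]).astype(int); print(n,p)
    a.append(cv2.resize(im[p[1]-45:p[1]+45,p[0]-30:p[0]+30],(400,600),interpolation=cv2.INTER_CUBIC))
cv2.imwrite('pics/crop2.png',np.hstack(a)[:,:,::-1])
E
```

```text
[ 0.50811951 -0.15229821  0.20599264] [-0.43300615 -0.42578603 -1.98446514] [-0.03551527 -0.02387778  0.02416748] 0.024453962864920797
top [442 185]
scene [381 145]
```

View pics/crop2.png

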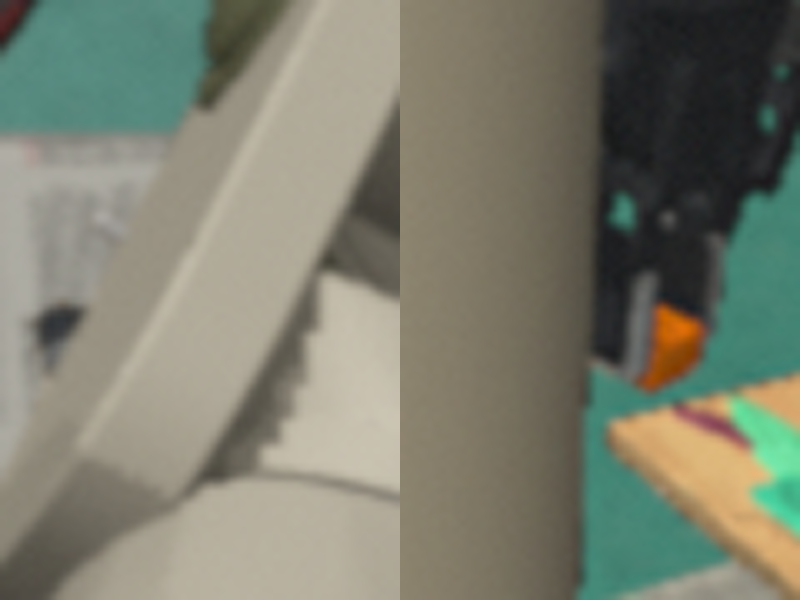

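The clip is held by its grip, orange at about (395,150) in the scene view. Next I'll carry it to the robot side of the pulley.

Request:
{"fn": "arm_command", "kwargs": {
  "commands": [1, 0.005, -0.05, 0, 0, 0, 0, 1, 0.005, -0.11, 0, 0, 0, 0, 1, 0.005, -0.17, 0, 0, 0, 0, 1, 0.005, -0.23, 0, 0, 0, 0, 1, 0.005, -0.29, 0, 0, 0, 0, 1, 0.005, -0.35, 0, 0, 0, 0, 1, 0.005, -0.41, 0, 0, 0, 0, 1, 0.005, -0.46, 0, 0, 0, 0, 1, 0.005, -0.479, 0, 0, 0, 0, 1, 0.005, -0.479, 0.05, 0, 0, 0, 1, 0.005, -0.479, 0.1, 0, 0, 0, 1, 0.005, -0.479, 0.15, 0, 0, 0]
}}

```text
time_s: 5.2
position: [0.4539, 0.0812, 0.1267]
tool_rot: [[0.972, 0.234, -0.001], [0.234, -0.972, -0.0], [-0.001, -0.0, -1.0]]
ft_force: [0.4, -0.3, 0.1]
grip_width: 0.0245
gripper_force: 59.2
```

Request:
{"fn": "arm_command", "kwargs": {
  "commands": [1, 0, 0, 0, 0, 0, 0, 1, 0, 0, 0, 0, 0, 0, 1, 0, 0, 0, 0, 0, 0]
}}

```text
time_s: 5.45
position: [0.4548, 0.0809, 0.129]
tool_rot: [[0.973, 0.233, 0.0], [0.233, -0.973, -0.0], [0.0, 0.0, -1.0]]
ft_force: [0.1, 0.3, 0.2]
grip_width: 0.024
gripper_force: 59.2
```

```bash
python3 - <<'E'
from h import *
s=env.observe();P=s['position'];print(P,s['ft_force'],s['wrist_torque'],s['grip_width'])
a=[]
for n in('top','scene'):
    d=grab(n,n+'3.png'); im=d['image']
    p=proj(d,(.49,.09,.09)).astype(int); print(n,p)
    a.append(cv2.resize(im[p[1]-45:p[1]+45,p[0]-30:p[0]+30],(400,600),interpolation=cv2.INTER_CUBIC))
cv2.imwrite('pics/crop3.png',np.hstack(a)[:,:,::-1])
E
```

```text
[0.45481049 0.08094933 0.1290148 ] [0.05558237 0.34696955 0.16341721] [ 0.0265175   0.00426872 -0.00126186] 0.024013975419003075
top [300 217]
scene [289 227]
```

View pics/crop3.png

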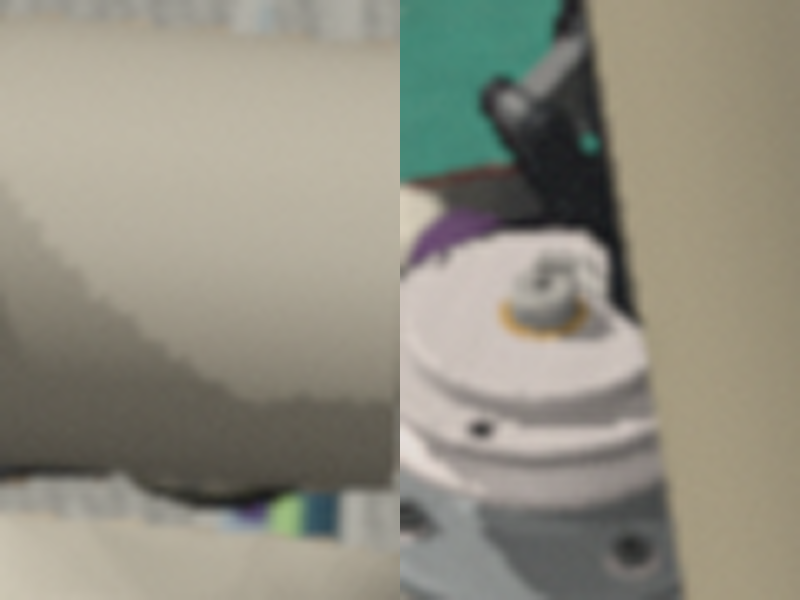

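```bash
python3 - <<'E'
from h import *
d=grab('scene')
T=np.array([.4548,.0809,.1075]);u=np.array([.972,.233,0]);n=np.array([-.233,.972,0])
for p in (T+.05*u+.0175*n,T+.05*u-.0175*n,T+.037*u+.007*n,(.514,.0955,.086)):
    q=proj(d,p);print(q,((q-[259,182])*6.667+[400,0]).round())
E
```

```text
[277.76693075 221.23262163] [525. 262.]
[291.12859335 214.2207526 ] [614. 215.]
[286.18881688 221.95655892] [581. 266.]
[280.99407638 224.1373272 ] [547. 281.]
```

```bash
python3 - <<'E'
import cv2
b=cv2.imread('pics/scene3.png')[200:245,255:307]
cv2.imwrite('pics/crop4.png',cv2.resize(b,(624,540),interpolation=cv2.INTER_LINEAR))
E
```

```text
(no output)
```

View pics/crop4.png

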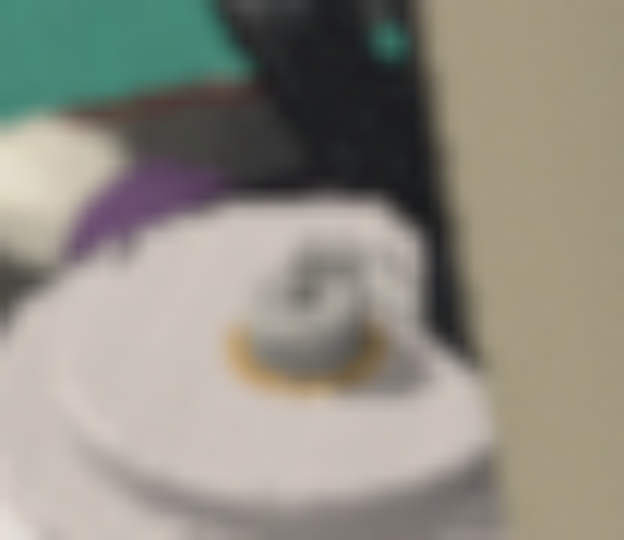

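The leg tip is at about (300,275) in the crop, hovering above the spindle as predicted to within a few mm. I'll lower by feel.

Request:
{"fn": "arm_command", "kwargs": {
  "commands": [1, 0, 0, 0.01, 0, 0, 0, 1, 0, 0, 0.02, 0, 0, 0, 1, 0, 0, 0.03, 0, 0, 0, 1, 0, 0, 0.04, 0, 0, 0, 1, 0, 0, 0.04, 0, 0, 0, 1, 0, 0, 0.04, 0, 0, 0]
}}

```text
time_s: 6.1
position: [0.4541, 0.0813, 0.108]
tool_rot: [[0.972, 0.233, -0.001], [0.233, -0.972, 0.0], [-0.001, -0.0, -1.0]]
ft_force: [0.1, 0.7, 0.4]
grip_width: 0.0239
gripper_force: 59.2
```

Request:
{"fn": "arm_command", "kwargs": {
  "commands": [1, 0, 0, 0.004, 0, 0, 0, 1, 0, 0, 0.008, 0, 0, 0, 1, 0, 0, 0.008, 0, 0, 0, 1, 0, 0, 0.008, 0, 0, 0]
}}

```text
time_s: 6.43
position: [0.4543, 0.0813, 0.1043]
tool_rot: [[0.972, 0.233, -0.0], [0.233, -0.972, 0.0], [-0.0, -0.0, -1.0]]
ft_force: [-0.4, 0.4, 0.4]
grip_width: 0.0243
gripper_force: 59.2
```

Request:
{"fn": "arm_command", "kwargs": {
  "commands": [1, 0, 0, 0.004, 0, 0, 0, 1, 0, 0, 0.008, 0, 0, 0, 1, 0, 0, 0.008, 0, 0, 0, 1, 0, 0, 0.008, 0, 0, 0]
}}

```text
time_s: 6.77
position: [0.4542, 0.0813, 0.1002]
tool_rot: [[0.972, 0.233, -0.0], [0.233, -0.972, 0.0], [-0.0, -0.0, -1.0]]
ft_force: [0.4, -0.2, -0.6]
grip_width: 0.0239
gripper_force: 59.2
```

Request:
{"fn": "arm_command", "kwargs": {
  "commands": [1, 0, 0, 0.002, 0, 0, 0, 1, 0, 0, 0.004, 0, 0, 0, 1, 0, 0, 0.004, 0, 0, 0, 1, 0, 0, 0.004, 0, 0, 0]
}}

```text
time_s: 7.1
position: [0.4544, 0.0813, 0.0984]
tool_rot: [[0.972, 0.233, 0.0], [0.233, -0.972, -0.0], [0.0, 0.0, -1.0]]
ft_force: [-0.8, -0.8, 0.7]
grip_width: 0.0242
gripper_force: 59.4
```

Request:
{"fn": "arm_command", "kwargs": {
  "commands": [1, 0, 0, 0.002, 0, 0, 0, 1, 0, 0, 0.004, 0, 0, 0, 1, 0, 0, 0.004, 0, 0, 0, 1, 0, 0, 0.004, 0, 0, 0]
}}

```text
time_s: 7.43
position: [0.4543, 0.0813, 0.0963]
tool_rot: [[0.972, 0.233, 0.0], [0.233, -0.972, -0.0], [0.0, 0.0, -1.0]]
ft_force: [-0.0, -0.8, 2.8]
grip_width: 0.0242
gripper_force: 59.5
```

Request:
{"fn": "arm_command", "kwargs": {
  "commands": [1, 0, 0, 0.002, 0, 0, 0, 1, 0, 0, 0.004, 0, 0, 0, 1, 0, 0, 0.004, 0, 0, 0, 1, 0, 0, 0.004, 0, 0, 0]
}}

```text
time_s: 7.77
position: [0.4543, 0.0813, 0.0943]
tool_rot: [[0.972, 0.233, 0.0], [0.233, -0.972, -0.0], [0.0, 0.0, -1.0]]
ft_force: [-0.3, -0.7, 1.9]
grip_width: 0.0243
gripper_force: 59.5
```

Request:
{"fn": "arm_command", "kwargs": {
  "commands": [1, 0, 0, 0.003, 0, 0, 0, 1, 0, 0, 0.006, 0, 0, 0, 1, 0, 0, 0.006, 0, 0, 0, 1, 0, 0, 0.006, 0, 0, 0]
}}

```text
time_s: 8.1
position: [0.4543, 0.0813, 0.0913]
tool_rot: [[0.972, 0.233, -0.0], [0.233, -0.972, 0.0], [-0.0, -0.0, -1.0]]
ft_force: [-1.0, -0.3, 3.7]
grip_width: 0.0241
gripper_force: 59.6
```

Request:
{"fn": "arm_command", "kwargs": {
  "commands": [1, 0, 0, 0.002, 0, 0, 0, 1, 0, 0, 0.002, 0, 0, 0, 1, 0, 0, 0.002, 0, 0, 0]
}}

```text
time_s: 8.35
position: [0.4543, 0.0813, 0.0906]
tool_rot: [[0.972, 0.233, 0.0], [0.233, -0.972, -0.0], [0.0, 0.0, -1.0]]
ft_force: [-2.8, -0.1, 6.7]
grip_width: 0.0242
gripper_force: 60.1
```

Request:
{"fn": "arm_command", "kwargs": {
  "commands": [1, 0, 0, 0.002, 0, 0, 0, 1, 0, 0, 0.002, 0, 0, 0, 1, 0, 0, 0.002, 0, 0, 0]
}}

```text
time_s: 8.6
position: [0.4542, 0.0813, 0.0901]
tool_rot: [[0.972, 0.233, 0.001], [0.233, -0.972, -0.0], [0.001, 0.0, -1.0]]
ft_force: [-5.4, -0.7, 14.5]
grip_width: 0.024
gripper_force: 61.0
```

Request:
{"fn": "arm_command", "kwargs": {
  "commands": [1, 0, 0, -0.001, 0, 0, 0, 1, 0.004, 0, -0.001, 0, 0, 0, 1, 0.008, 0, -0.001, 0, 0, 0, 1, 0.008, 0, -0.001, 0, 0, 0]
}}

```text
time_s: 8.93
position: [0.4569, 0.0822, 0.0904]
tool_rot: [[0.972, 0.233, -0.003], [0.233, -0.972, -0.0], [-0.003, -0.0, -1.0]]
ft_force: [-9.1, -1.9, 16.6]
grip_width: 0.0242
gripper_force: 61.3
```

Request:
{"fn": "arm_command", "kwargs": {
  "commands": [1, 0.004, 0, 0, 0, 0, 0, 1, 0.008, 0, 0, 0, 0, 0, 1, 0.008, 0, 0, 0, 0, 0]
}}

```text
time_s: 9.18
position: [0.4598, 0.0831, 0.0905]
tool_rot: [[0.972, 0.234, -0.005], [0.234, -0.972, -0.001], [-0.005, -0.001, -1.0]]
ft_force: [-14.3, -1.9, 22.1]
grip_width: 0.0243
gripper_force: 61.9
```

Request:
{"fn": "arm_command", "kwargs": {
  "commands": [1, 0, 0, -0.001, 0, 0, 0, 1, 0, 0, -0.001, 0, 0, 0, 1, 0, 0, -0.001, 0, 0, 0]
}}

```text
time_s: 9.43
position: [0.4601, 0.0831, 0.0907]
tool_rot: [[0.972, 0.234, -0.004], [0.234, -0.972, -0.0], [-0.004, -0.001, -1.0]]
ft_force: [-10.4, -2.4, 17.1]
grip_width: 0.0244
gripper_force: 61.1
```

Request:
{"fn": "arm_command", "kwargs": {
  "commands": [1, 0, 0, -0.001, 0, 0, 0, 1, 0, 0, -0.001, 0, 0, 0, 1, 0, 0, -0.001, 0, 0, 0]
}}

```text
time_s: 9.68
position: [0.4609, 0.0832, 0.0909]
tool_rot: [[0.972, 0.233, -0.002], [0.233, -0.972, -0.0], [-0.002, -0.001, -1.0]]
ft_force: [-5.2, -1.5, 9.2]
grip_width: 0.0241
gripper_force: 60.3
```

Request:
{"fn": "arm_command", "kwargs": {
  "commands": [1, 0.004, 0, 0, 0, 0, 0, 1, 0.006, 0, 0, 0, 0, 0, 1, 0.006, 0, 0, 0, 0, 0]
}}

```text
time_s: 9.93
position: [0.4638, 0.0839, 0.091]
tool_rot: [[0.972, 0.233, -0.003], [0.233, -0.972, -0.0], [-0.003, -0.0, -1.0]]
ft_force: [-6.2, -2.1, 10.4]
grip_width: 0.0239
gripper_force: 60.5
```

Request:
{"fn": "arm_command", "kwargs": {
  "commands": [1, 0.004, 0, 0, 0, 0, 0, 1, 0.006, 0, 0, 0, 0, 0, 1, 0.006, 0, 0, 0, 0, 0]
}}

```text
time_s: 10.18
position: [0.4667, 0.0845, 0.091]
tool_rot: [[0.972, 0.233, -0.003], [0.233, -0.972, -0.0], [-0.003, -0.0, -1.0]]
ft_force: [-6.3, -0.9, 10.9]
grip_width: 0.0244
gripper_force: 60.5
```

Request:
{"fn": "arm_command", "kwargs": {
  "commands": [1, 0.004, 0, -0.0004, 0, 0, 0, 1, 0.006, 0, -0.0004, 0, 0, 0, 1, 0.006, 0, -0.0004, 0, 0, 0]
}}

```text
time_s: 10.43
position: [0.4702, 0.0853, 0.0911]
tool_rot: [[0.972, 0.233, -0.002], [0.233, -0.972, -0.0], [-0.002, -0.0, -1.0]]
ft_force: [-3.2, -1.5, 7.4]
grip_width: 0.024
gripper_force: 60.1
```

Request:
{"fn": "arm_command", "kwargs": {
  "commands": [1, 0.004, 0, 0, 0, 0, 0, 1, 0.004, 0, 0, 0, 0, 0]
}}

```text
time_s: 10.6
position: [0.4713, 0.0857, 0.091]
tool_rot: [[0.972, 0.234, -0.004], [0.234, -0.972, -0.0], [-0.004, -0.001, -1.0]]
ft_force: [-8.7, -1.8, 10.1]
grip_width: 0.0238
gripper_force: 60.5
```

Request:
{"fn": "arm_command", "kwargs": {
  "commands": [1, 0.004, 0, 0, 0, 0, 0, 1, 0.004, 0, 0, 0, 0, 0]
}}

```text
time_s: 10.77
position: [0.472, 0.086, 0.091]
tool_rot: [[0.972, 0.234, -0.007], [0.234, -0.972, -0.001], [-0.007, -0.001, -1.0]]
ft_force: [-13.0, -4.6, 14.7]
grip_width: 0.0245
gripper_force: 61.0
```

Request:
{"fn": "arm_command", "kwargs": {
  "commands": [1, 0.004, 0, -0.0006, 0, 0, 0, 1, 0.004, 0, -0.0006, 0, 0, 0]
}}

```text
time_s: 10.93
position: [0.4735, 0.0866, 0.091]
tool_rot: [[0.972, 0.234, -0.008], [0.234, -0.972, -0.001], [-0.008, -0.001, -1.0]]
ft_force: [-13.1, -3.1, 13.1]
grip_width: 0.0242
gripper_force: 60.7
```

Request:
{"fn": "arm_command", "kwargs": {
  "commands": [1, 0.004, 0, -0.0006, 0, 0, 0, 1, 0.004, 0, -0.0006, 0, 0, 0]
}}

```text
time_s: 11.1
position: [0.4765, 0.0872, 0.0912]
tool_rot: [[0.972, 0.233, -0.005], [0.233, -0.972, -0.0], [-0.005, -0.001, -1.0]]
ft_force: [-4.2, 0.4, 3.7]
grip_width: 0.0242
gripper_force: 59.7
```

Request:
{"fn": "arm_command", "kwargs": {
  "commands": [1, 0.004, 0, 0.0004, 0, 0, 0, 1, 0.004, 0, 0.0004, 0, 0, 0]
}}

```text
time_s: 11.27
position: [0.4798, 0.0878, 0.0912]
tool_rot: [[0.972, 0.233, -0.002], [0.233, -0.972, 0.0], [-0.002, -0.001, -1.0]]
ft_force: [-2.0, 0.8, 4.7]
grip_width: 0.0243
gripper_force: 59.7
```

Request:
{"fn": "arm_command", "kwargs": {
  "commands": [1, 0.004, 0, 0, 0, 0, 0, 1, 0.004, 0, 0, 0, 0, 0]
}}

```text
time_s: 11.43
position: [0.4823, 0.0883, 0.0912]
tool_rot: [[0.972, 0.233, -0.001], [0.233, -0.972, 0.0], [-0.001, -0.0, -1.0]]
ft_force: [-2.0, 1.4, 1.6]
grip_width: 0.0242
gripper_force: 59.5
```

Request:
{"fn": "arm_command", "kwargs": {
  "commands": [1, 0.004, 0, 0, 0, 0, 0, 1, 0.004, 0, 0, 0, 0, 0]
}}

```text
time_s: 11.6
position: [0.4847, 0.0887, 0.0914]
tool_rot: [[0.972, 0.233, 0.0], [0.233, -0.972, 0.0], [0.0, -0.0, -1.0]]
ft_force: [-2.4, 1.8, 1.7]
grip_width: 0.0242
gripper_force: 59.5
```

Request:
{"fn": "arm_command", "kwargs": {
  "commands": [1, 0.003, 0, 0.0006, 0, 0, 0, 1, 0.003, 0, 0.0006, 0, 0, 0]
}}

```text
time_s: 11.77
position: [0.4861, 0.089, 0.0911]
tool_rot: [[0.972, 0.233, 0.0], [0.233, -0.972, 0.0], [0.0, -0.0, -1.0]]
ft_force: [-2.4, 1.9, 2.3]
grip_width: 0.0245
gripper_force: 59.6
```

Request:
{"fn": "arm_command", "kwargs": {
  "commands": [1, 0.003, 0, 0, 0, 0, 0, 1, 0.003, 0, 0, 0, 0, 0]
}}

```text
time_s: 11.93
position: [0.4876, 0.0892, 0.0912]
tool_rot: [[0.972, 0.233, 0.0], [0.233, -0.972, 0.0], [0.0, 0.0, -1.0]]
ft_force: [-2.3, 1.2, 3.5]
grip_width: 0.0246
gripper_force: 59.6
```

Request:
{"fn": "arm_command", "kwargs": {
  "commands": [1, 0.003, 0, 0, 0, 0, 0, 1, 0.003, 0, 0, 0, 0, 0]
}}

```text
time_s: 12.1
position: [0.489, 0.0896, 0.0911]
tool_rot: [[0.972, 0.233, 0.0], [0.233, -0.972, -0.0], [0.0, 0.0, -1.0]]
ft_force: [-2.9, 0.8, 3.1]
grip_width: 0.0241
gripper_force: 59.7
```

Request:
{"fn": "arm_command", "kwargs": {
  "commands": [1, 0.003, 0, 0, 0, 0, 0, 1, 0.003, 0, 0, 0, 0, 0]
}}

```text
time_s: 12.27
position: [0.4892, 0.0896, 0.0911]
tool_rot: [[0.972, 0.233, -0.003], [0.233, -0.972, -0.001], [-0.003, -0.0, -1.0]]
ft_force: [-9.2, -1.4, 8.2]
grip_width: 0.0244
gripper_force: 60.2
```

Request:
{"fn": "arm_command", "kwargs": {
  "commands": [1, 0.003, 0, 0, 0, 0, 0, 1, 0.003, 0, 0, 0, 0, 0]
}}

```text
time_s: 12.43
position: [0.4894, 0.0898, 0.091]
tool_rot: [[0.972, 0.234, -0.006], [0.234, -0.972, -0.001], [-0.006, -0.0, -1.0]]
ft_force: [-13.2, -4.2, 13.2]
grip_width: 0.0239
gripper_force: 60.7
```

```bash
python3 - <<'E'
import cv2
from h import *
s=env.observe();print(s['position'],s['ft_force'],s['wrist_torque'])
b=grab('scene','scene5.png')['image'][195:255,245:315,::-1]
cv2.imwrite('pics/crop5.png',cv2.resize(b,(700,600),interpolation=cv2.INTER_LINEAR))
E
```

```text
[0.48938544 0.08975611 0.09104523] [-13.18203801  -4.22679798  13.20692572] [-0.73220336  2.2685013   0.01144606]
```

View pics/crop5.png

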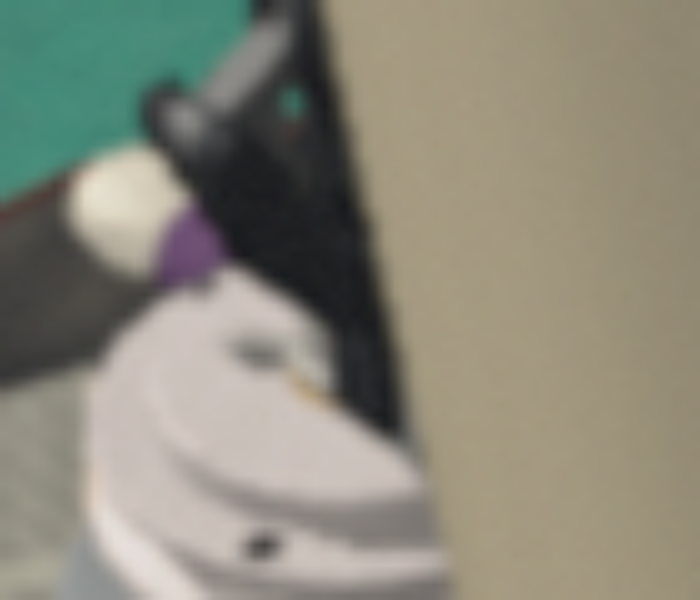

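The land stands at about (265,345) with the gripper right against it. The push has met a hard stop after the snap, so I'll ease off and release.

Request:
{"fn": "arm_command", "kwargs": {
  "commands": [1, -0.004, 0, 0, 0, 0, 0, 1, -0.004, 0, 0, 0, 0, 0, -0.3, -0.004, 0, 0, 0, 0, 0, -0.3, -0.004, 0, 0, 0, 0, 0, -0.3, -0.004, 0, 0, 0, 0, 0, -0.3, -0.004, 0, 0, 0, 0, 0, -0.3, -0.004, 0, 0, 0, 0, 0, -0.3, -0.004, 0, 0, 0, 0, 0]
}}

```text
time_s: 13.15
position: [0.4899, 0.0898, 0.0911]
tool_rot: [[0.972, 0.233, 0.0], [0.233, -0.972, 0.0], [0.0, 0.0, -1.0]]
ft_force: [-0.4, 0.9, 0.2]
grip_width: 0.0553
gripper_force: 0.0
```

Request:
{"fn": "arm_command", "kwargs": {
  "commands": [-0.3, 0, 0, -0.03, 0, 0, 0, -0.3, 0, 0, -0.08, 0, 0, 0, -0.3, 0, 0, -0.15, 0, 0, 0, -0.3, 0, 0, -0.22, 0, 0, 0, -0.3, 0, 0.08, -0.3, 0, 0, 0, -0.3, 0, 0.16, -0.3, 0, 0, 0, -0.3, 0, 0.24, -0.3, 0, 0, 0, -0.3, 0, 0.32, -0.3, 0, 0, 0, -0.3, 0, 0.4, -0.3, 0, 0, 0, -0.3, 0, 0.4, -0.3, 0, 0, 0, -0.3, 0, 0.4, -0.3, 0, 0, 0]
}}

```text
time_s: 14.07
position: [0.5366, -0.1069, 0.2406]
tool_rot: [[0.973, 0.23, -0.0], [0.23, -0.973, 0.0], [-0.0, -0.0, -1.0]]
ft_force: [-0.6, 0.4, -0.2]
grip_width: 0.0555
gripper_force: 0.0
```

```bash
python3 - <<'E'
from h import *
s=env.observe();print(s['position'],s['ft_force'])
a=[]
for n in('top','scene'):
    d=grab(n,n+'6.png'); im=d['image']
    p=proj(d,(.51,.09,.07)).astype(int); print(n,p)
    a.append(cv2.resize(im[p[1]-30:p[1]+30,p[0]-30:p[0]+30],(400,400),interpolation=cv2.INTER_CUBIC))
cv2.imwrite('pics/crop6.png',np.hstack(a)[:,:,::-1])
E
```

```text
[ 0.53661013 -0.10693673  0.24056619] [-0.6103428   0.44404168 -0.17204402]
top [301 208]
scene [284 230]
```

View pics/crop6.png

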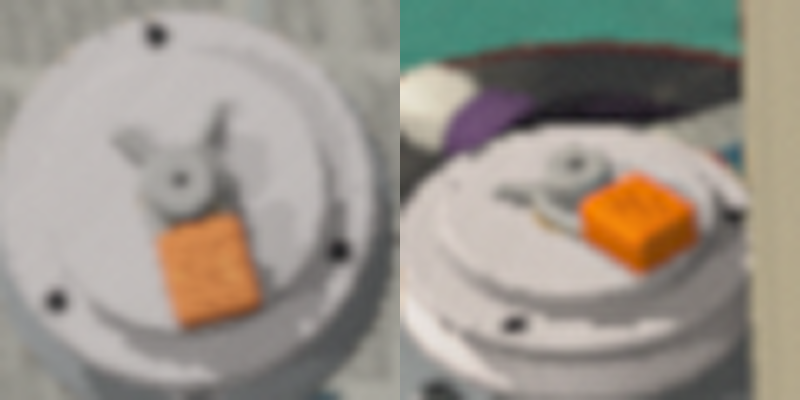

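Both views show the clip home: the legs pass the spindle on both sides and the grip sits about 27 mm behind the axis on the pressed-down hub. I'll hand in.

```bash
python3 -c "
from h import *
print(env.close_job())"
```

```text
the job is handed in; nothing more can be done
None
```

The clip is snapped home in the groove and, with the gripper released and clear, holds the pulley down by itself; the job is handed in at about 14 s robot time, with the highest force I read about 26 N.

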